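# Press a sealing mat onto a well plate and hold the press

### The arm

A 6-joint arm with a two-finger parallel gripper is mounted at the origin on a cart in front of the work surface, level with it; the furniture and walls round the work are solid. World frame = base frame: x ahead of the robot, y to its left, z up, the work surface at z = 0. Lengths are in m, angles in rad, forces in N, time in s.
With the tool pointing down it reaches from about 0.3 to 0.825 m from the base axis. Payload 5.4 kg.
Tool frame: the origin (TCP) lies between the finger pads; the fingertips stand 19 mm ahead of it and the grasp point (between the pads) is the TCP; z points along the fingers, y is the line along which they close (so a half turn about z gives the same grasp; the last joint's range is limited). The gripper opens to 92 mm and grips with 3 to 60 N. Pads are 20 mm wide; open, the fingers measure 128 mm over their backs; the gripper's body (75 mm by 189 mm) begins 69 mm behind the grasp point.
Start: joints at [1.125, 0.158, 1.597, -0, 1.386, -0.21], TCP at [0.134, 0.559, 0.234] pointing down, gripper open.
Joint ranges: [-2.91, 2.91], [-0.94, 2.29], [0.18, 2.7], [-1.29, 4.43], [0.17, 2.64], [-3, 3]. Speed limits (rad/s): [2.57, 2.57, 3.14, 3.14, 3.14, 3.14].

### API

Orientations are given as [roll, pitch, yaw] about the fixed x, y, z axes, in that order (R = Rz(yaw) Ry(pitch) Rx(roll)).
In Python, from cell import read_state, snapshot, calibration, sign_off gives the robot as it stands.
- The arm moves only by the tool send_rows, never from a script. Its argument "steps" is text: rows parted by semicolons, each of 7 numbers parted by spaces: the shift along the tool's x, y, z in mm, then the turn, a rotation vector about the tool's x, y, z in rad, then the opening in per cent of the stroke, from 0 (shut) to 100 (fully open). In form: tx ty tz rx ry rz claw; .... A call has 1 to 12 rows; each row shifts and turns the commanded pose from where the row before left it, along the tool's axes as they then stand; what a row does not reach is not made up. A row lasts 1/10 s, in which the tool goes at most 50 mm and 8.59 degrees, less where a joint would pass 70% of its speed; a pose out of reach is approached as far as the arm can. A call is refused whole if a number of a shift passes 50 or a number of a turn 0.15, either way. A call with a gripper value outside its range is refused whole. The fingers move at their own pace and stop on an object; "force" is the grip in N (left out, the last holds). Time passes only in rows, so rows that do not move let the fingers close. It gives the time, the measured TCP pose, the force, the opening and the grip force at its end, in the units of the state.
- read_state(): the state, without advancing time (a new reading comes with each control period).
- snapshot(name): name is "scene" or "top" or "wrist"; returns (picture, depth): 384x512x3 uint8, blue, green, red; 384x512 float32, m along the optical axis (not along the pixel's ray), 0 where there is no reading.
- calibration(name): a dict with "mtx" (3x3 intrinsics, pixels), "xyz" and "rotation" of the camera in the world; the wrist camera has in their place "tool_from_camera" (4x4, takes a point from camera to tool coordinates, whose origin is the TCP and whose axes are the flange's). Camera axes: x right, y down, z forward; pixel columns grow to the right and rows downward; lengths in m; the calibration is good to about 2 mm. A picture is of the moment at which its call begins: read the wrist's pose just before it. calibration takes no time and is no camera call.
- sign_off(): hands the job in; it is judged then, once.
The state is a dict: "time_s": time; "joint_positions": joint angles; "dq": joint speeds; "effort": joint torques, N m; "eef_pos": TCP position; "orientation": TCP orientation; "force": force on the tool from outside, world axes, zero at the start; "wrist_torque": the same for the moment, N m; "finger_gap": finger opening in m; "gripper_force": force on a finger pad.
Only numpy, scipy, OpenCV 4.12 (cv2) and the standard library are available. Lean on these libraries where they do the work, as an engineer would, in place of code of your own. Each camera call takes 0.05 s, during which the arm holds its last target. There are 200 camera calls.

### The job

The hand press on the bench has a well plate in its drawer with a blue sealing mat laid on top, ready to be pressed on. Push the drawer fully home until its catch seats, and only then bring the press handle down by its black cross-bar until the orange pointers stand inside the green band of the side scales, never going on into the red. Finish while still holding the handle there - do not let it spring back - and leave everything else on the bench where it stands.

Things in the scene. Friction and masses are not known exactly. Their poses are not given: they have to be found in the camera images.
- press: bench-top plate press, white cheeks and dark base and head, 196 deep x 180 wide x 166 mm high without its handle, fixed to the bench. Origin: centre of its underside, on the bench. Its x axis points from its front (drawer side, towards the robot) to its back, y to its left as seen by the robot, z up; its heading varies.
- drawer (a joint): how far the plate drawer is open, m: 0 = fully home, at most 0.085; starts partly open, slides in along the press's +x axis. About 1.2 N of friction; a sprung ball catch must be ridden over near the end (about 4 N, between 13 and 6 mm), then it draws the drawer in against its stop and keeps it there
- drawer_pull (a point): foremost point of the drawer's steel bow pull, mid-width, 62 mm above the bench: a level 10 mm round bar, 68 mm long along the press's y, with its front 26 mm before the white front panel (176 wide, 31 to 87 mm above the bench). Moves with the drawer; drawer home: x = -0.131, y = 0 in the press's frame
- lever (a joint): press handle angle q, rad: 0 = fully up (60 deg above level; a return spring lifts it there), grows as the bar comes down and forward; hard stop 1.20. Scale: green 0.87 to 1.01, red above. Force needed at the bar: 2 to 3 N until the pad meets the mat at 0.75, then rising, 6 to 9 N in the green. With the drawer not home the pad lands on its rim at 0.43 and is stopped short
- bar_mid (a point): centre of the handle's black rubber-sleeved cross-bar: round, 22 mm thick, sleeve 130 mm long, along the press's y axis, carried by two dark side arms 214 mm apart. About 323 mm above the bench when up, 171 mm in the middle of the green band. Can be gripped across from above, or pushed from above. Moves with the handle
- lever_pivot (a point): axis of the handle, along the press's y, at x = 0.06, y = 0, z = 0.15 in the press's frame; the bar turns round it at 200 mm radius: at handle angle q the bar's centre is at x = 0.06 - 0.20 cos(1.047 - q), z = 0.15 + 0.20 sin(1.047 - q) in the press's frame
- handle: the moving handle: the two side arms and the cross-bar, with an orange pointer on each arm that sweeps over the rim of the scale (white, then green, then red) beside it. Origin: on the pivot axis
- pad: red-brown sprung pressing pad under the press's head, 82 x 122 mm; the handle drives it down 25 mm per rad. Origin: centre of its top face
- tray: the plate drawer: aluminium nest with the white well plate and, on top of it, the blue sealing mat with 96 low domes (85 x 127 mm, its top 53.5 mm above the bench), white front panel and steel bow pull. Origin: that of the press when home, shifted along the press's -x by the drawer's opening
- plates_done: banded stack of white well plates, 87 x 129 x 57 mm, left of the press; leave alone. Origin: centre of underside
- wipes: tub of wipes with red lid, 98 mm across, 188 high, at the back left; leave alone. Origin: centre of underside
- timer_bench: white wedge-shaped bench timer, 41 x 62 x 65 mm, at the front left; leave alone. Origin: centre of underside
- marker: marker pen with blue cap, 136 mm long, 14 thick, lying at the front left; leave alone. Origin: middle of underside
- rack: blue rack of capped tubes, 62 x 150 x 62 mm, right of the press; leave alone. Origin: centre of underside
- bottle_amber: amber bottle with black cap, 46 mm across, 90 high, right of the press; leave alone. Origin: centre of underside
- plates_next: banded pair of white well plates, 86 x 128 x 28 mm, at the front right; leave alone. Origin: centre of underside
- tips: navy pipette-tip box with light blue lid, 92 x 126 x 78 mm, at the front right; leave alone. Origin: centre of underside

How it is judged:
On the way, in this order (a step that is already met when the one before it is completed fails the run):
1. the drawer is fully home, with the handle still up (value of joint drawer below 0.002 m and value of joint lever below 0.35 rad), for 0.2 s.
2. the handle is down with its pointers in the green band and the pad pressing on the mat (value of joint lever between 0.87 and 1.01 rad and contact force between pad and tray above 20 N), for 0.3 s.
At the end, for the whole second after the job is handed in: the drawer is home (within 2 mm), the handle is held by the robot with its pointers inside the green band (lever 0.87 to 1.01 rad) and the pad presses on the mat with more than 20 N, through the last second (all of step 2 and value of joint drawer below 0.002 m and contact force between any of the fingers, the arm and handle above 2 N); the arm keeps its last pose, push and grip.
It fails at once if the handle was brought down while the drawer was not home (value of joint lever above 0.35 rad and value of joint drawer above 0.006 m).
It fails at once if the handle was driven on into the red (value of joint lever above 1.04 rad).
It fails at once if something else on the bench was disturbed (distance of any of plates_done, wipes, timer_bench, marker, rack, bottle_amber, plates_next, tips from where it was at the start of the episode above 0.03 m).
It also fails if it takes over 58 s, if anything falls off the work surface, if the arm or the gripper's body presses on something with over 40 N, if the wrist force passes 120 N, or if a joint passes its speed limit or range.

## Working session

There is one attempt and no reset: what is moved stays moved. The work goes in short steps, Python scripts to look and compute and a tool call to move; the robot and the scene stay as the last step left them, time stands still between calls to the robot, and variables do not carry over. Pictures are saved under pics/ and viewed, at most 10 in all, crops included, and the job is handed in when it is done.

Besides the shell and the picture viewer there is one more tool, called after ">>>" in YAML: its name, and indented under it one key for each argument. send_rows: Moves the arm, as the interface text tells. Its arguments: {"type":"object","properties":{"steps":{"type":"string"},"force":{"type":"number"}},"required":["steps"]}

```bash
mkdir -p pics; ls; python3 - <<'E'
from cell import *
import cv2,numpy as np
s=read_state();print({k:np.round(v,3) for k,v in s.items()})
ims=[]
for n in("scene","top"):
    p,d=snapshot(n);c=calibration(n);np.savez(f"pics/{n}0.npz",p=p,d=d)
    print(n,np.round(c["mtx"],1).tolist(),np.round(c["xyz"],3),np.round(c["rotation"],3).tolist())
    cv2.imwrite(f"pics/{n}0.png",p)
E
```

```text
pics
{'time_s': np.float64(0.0), 'joint_positions': array([ 1.125,  0.159,  1.598, -0.   ,  1.386, -0.21 ]), 'dq': array([ 0.001, -0.001,  0.   ,  0.002,  0.   , -0.001]), 'effort': array([ 2.0000e-03, -3.8559e+01, -3.2210e+01,  7.0000e-02,  3.8000e-02,
       -0.0000e+00]), 'eef_pos': array([0.134, 0.559, 0.233]), 'orientation': array([-3.14 , -0.   ,  2.906]), 'force': array([ 0.35 , -0.23 , -0.754]), 'wrist_torque': array([ 0.004,  0.049, -0.028]), 'gripper_force': np.float64(0.0), 'finger_gap': np.float64(0.092)}
scene [[483.4, 0.0, 258.7], [0.0, 483.4, 189.7], [0.0, 0.0, 1.0]] [0.    0.897 1.702] [-2.512, 0.006, -2.646]
top [[474.5, 0.0, 254.5], [0.0, 474.5, 193.3], [0.0, 0.0, 1.0]] [-0.029  0.169  1.552] [-2.721, 0.006, -1.983]
```

View pics/scene0.png

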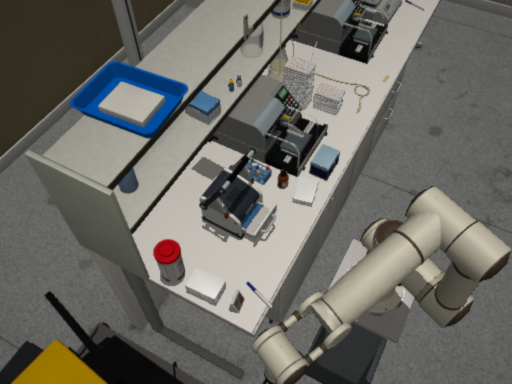

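View pics/top0.png

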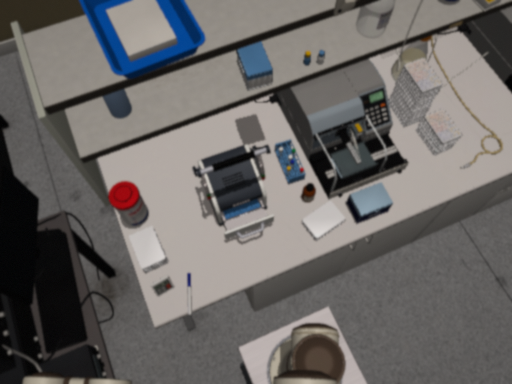

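The scene and top views show the press around (235,205) and (233,187), with the drawer pull near (252,236) in the top view. I'll zoom in and deproject.

```bash
cat > h.py <<'E'
import numpy as np,cv2
from scipy.spatial.transform import Rotation as R
from cell import *
def cam(n):
    c=calibration(n);return c["mtx"],R.from_euler("xyz",c["rotation"]).as_matrix() if np.size(c["rotation"])==3 else np.array(c["rotation"]),np.array(c["xyz"])
def cloud(n,d):
    K,Rm,t=cam(n);v,u=np.mgrid[:384,:512]
    return np.stack([(u-K[0,2])*d/K[0,0],(v-K[1,2])*d/K[1,1],d],-1)@Rm.T+t
def proj(n,P):
    K,Rm,t=cam(n);q=(np.asarray(P)-t)@Rm@K.T;return q[...,:2]/q[...,2:]
E
python3 - <<'E'
from h import *
for n,(u,v) in dict(scene=(190,135),top=(180,130)).items():
    f=np.load(f"pics/{n}0.npz");P=cloud(n,f["d"]);
    im=cv2.resize(f["p"][v:v+125,u:u+110],None,fx=4.6,fy=4.6,interpolation=cv2.INTER_CUBIC)
    cv2.imwrite(f"pics/{n}c.png",im)
    np.set_printoptions(precision=3,suppress=True)
    W=P[v:v+125,u:u+110]; b=f["d"][v:v+125,u:u+110]>0
    print(n,"table z",np.percentile(W[b][:,2],[5,25,50,75,95]))
    for px in ([(252,236),(252,229),(236,187),(232,157),(240,210)] if n=="top" else [(268,222),(235,195),(213,185)]): print(px,P[px[1],px[0]])
E
python3 -c "
import cv2,numpy as np
a=cv2.imread('pics/scenec.png');b=cv2.imread('pics/topc.png')
o=np.hstack([a,b]);print(o.shape);cv2.imwrite('pics/both.png',cv2.resize(o,(800,int(o.shape[0]*800/o.shape[1]))))"
```

```text
scene table z [-0.007 -0.001  0.009  0.093  0.267]
(268, 222) [ 0.489 -0.068 -0.012]
(235, 195) [ 0.617 -0.028  0.148]
(213, 185) [ 0.717 -0.025  0.155]
top table z [-0.005 -0.001  0.003  0.102  0.2  ]
(252, 236) [ 0.463 -0.026  0.011]
(252, 229) [ 0.478 -0.033  0.035]
(236, 187) [ 0.598 -0.03   0.139]
(232, 157) [ 0.694 -0.056  0.164]
(240, 210) [ 0.549 -0.02   0.061]
(575, 1012, 3)
```

View pics/both.png

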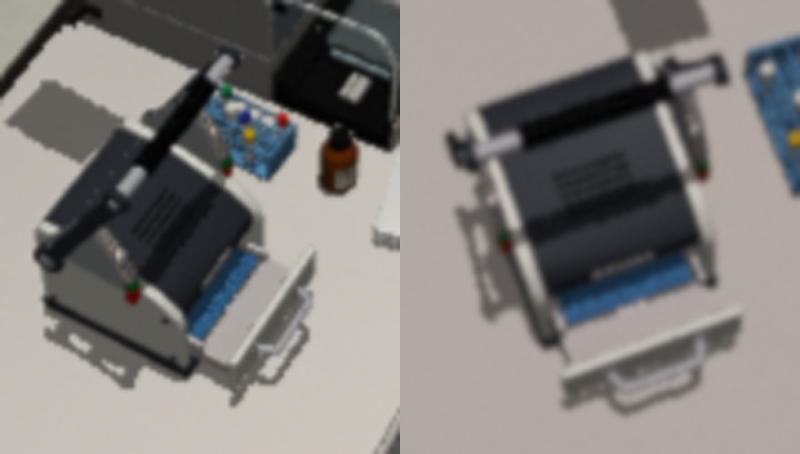

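The crop shows the drawer partly open, the bow pull at its front, and the sleeve ends, panel corners and pull clearly in both views. I'll triangulate those.

```bash
python3 - <<'E'
from h import *
np.set_printoptions(precision=4,suppress=True)
S=lambda x,y:(190+x/3.636,135+y/3.636); T=lambda x,y:(180+(x-400)/3.636,130+y/3.636)
pts=dict(sleeveL=(S(135,180),T(522,138)),sleeveR=(S(208,82),T(668,96)),panelL=(S(234,358),T(565,374)),panelR=(S(315,250),T(740,311)),pull=(S(291,330),T(664,377)))
def Pm(n):
    K,Rm,t=cam(n);return K@np.c_[Rm.T,-Rm.T@t]
o={}
for k,(a,b) in pts.items():
    X=cv2.triangulatePoints(Pm("scene"),Pm("top"),np.array(a).reshape(2,1),np.array(b).reshape(2,1))[:,0];X=X[:3]/X[3];o[k]=X
    print(k,X,"err",proj("scene",X)-a,proj("top",X)-b)
for a,b in(("sleeveL","sleeveR"),("panelL","panelR")):
    d=o[a]-o[b];print(a,"len",np.linalg.norm(d),"heading of x",np.arctan2(-d[0],d[1]),"mid",(o[a]+o[b])/2)
# model overlay fit: press x,y,yaw,drawer by least squares over both views, known model heights
from scipy.optimize import least_squares
def W(p,loc):
    c,s=np.cos(p[2]),np.sin(p[2]);x,y,z=loc;return np.array([p[0]+c*x-s*y,p[1]+s*x+c*y,z])
def model(p):
    d=p[3];x=.06-.2*np.cos(1.047);z=.15+.2*np.sin(1.047)
    return dict(sleeveL=(x,.065,z),sleeveR=(x,-.065,z),panelL=(-.105-d,.088,.087),panelR=(-.105-d,-.088,.087),pull=(-.126-d,0,.064))
def res(p):
    m=model(p);return np.concatenate([np.r_[proj("scene",W(p,m[k]))-a,proj("top",W(p,m[k]))-b] for k,(a,b) in pts.items()])
r=least_squares(res,[.62,-.03,-.2,.05],loss="soft_l1");p=r.x;print("fit x y yaw drawer",p,"\nres",res(p).round(1))
print("pull",W(p,(-.131-p[3],0,.062)),"pullhome",W(p,(-.131,0,.062)),"bar",W(p,model(p)["sleeveL"])/2+W(p,model(p)["sleeveR"])/2)
E
```

```text
sleeveL [0.6116 0.0298 0.2929] err [-0.5593 -0.5582] [0.2256 0.9735]
sleeveR [ 0.5888 -0.0895  0.3263] err [0.5382 0.5243] [-0.237  -0.9557]
panelL [0.4838 0.0583 0.0863] err [-0.0057 -0.0047] [0.0025 0.0088]
panelR [ 0.4755 -0.1113  0.0801] err [-0.4384 -0.3645] [0.1958 0.6949]
pull [ 0.4601 -0.0279  0.039 ] err [-0.1256 -0.1   ] [0.0565 0.1915]
sleeveL len 0.12590928139296523 heading of x -0.1881404848876143 mid [ 0.6002 -0.0299  0.3096]
panelL len 0.169980845726728 heading of x -0.04918026019931048 mid [ 0.4796 -0.0265  0.0832]
fit x y yaw drawer [ 0.6355 -0.0303 -0.0437  0.0534] 
res [ 1.2 -2.9 -1.1  0.8  0.2 -0.   0.5 -2.  -0.2  1.4 -1.5  1.4  0.  -1.1
  0.5  0.5  0.2 -2.  -1.1 -0.7]
pull [ 0.4513 -0.0222  0.062 ] pullhome [ 0.5046 -0.0245  0.062 ] bar [ 0.5955 -0.0285  0.3232]
```

>>> send_rows:
  steps: "-25 -36 -5 0 0 0 100;-25 -36 -5 0 0 0 100;-25 -36 -5 0 0 0 50;-25 -36 -5 0 0 0 0;-25 -36 -5 0 0 0 0;-25 -36 -5 0 0 0 0;-25 -36 -5 0 0 0 0;-25 -36 -5 0 0 0 0;-25 -36 -5 0 0 0 0;-25 -36 -5 0 0 0 0;-25 -36 -5 0 0 0 0;-25 -36 -5 0 0 0 0"

```text
time_s: 1.3
eef_pos: [0.3252, 0.0672, 0.2936]
orientation: [3.141, 0.001, 2.906]
force: [0.8, 0.1, 0.5]
finger_gap: 0.014
gripper_force: 0.0
```

>>> send_rows:
  steps: "-25 -36 -5 0 0 0 0;-25 -36 -5 0 0 0 0;0 0 0 0 0 0 0;0 0 0 0 0 0 0"

```text
time_s: 1.7
eef_pos: [0.3567, -0.0131, 0.3032]
orientation: [3.141, -0.001, 2.903]
force: [0.5, 0.6, -0.4]
finger_gap: -0.0
gripper_force: 0.0
```

```bash
python3 - <<'E'
from h import *
np.set_printoptions(precision=3,suppress=True)
s=read_state();p,d=snapshot("wrist");c=calibration("wrist");np.savez("pics/w1.npz",p=p,d=d,pos=s["eef_pos"],rpy=s["orientation"])
print(s["time_s"],s["eef_pos"],s["orientation"],s["joint_positions"],c["mtx"],c["tool_from_camera"])
cv2.imwrite("pics/w1.png",p)
E
```

```text
1.7 [ 0.357 -0.013  0.303] [ 3.141 -0.001  2.903] [-0.38  -0.497  2.035  0.     1.605 -1.712] [[276.625   0.    255.73 ]
 [  0.    276.625 190.171]
 [  0.      0.      1.   ]] [[ 0.    -0.969 -0.247  0.068]
 [ 1.     0.     0.    -0.   ]
 [-0.    -0.247  0.969 -0.152]
 [ 0.     0.     0.     1.   ]]
```

View pics/w1.png

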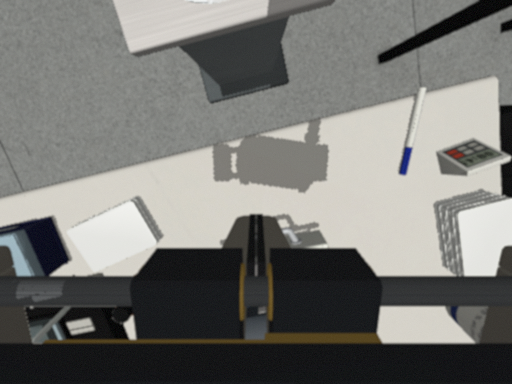

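The wrist camera faces back towards the robot: it shows the marker at (413,130) and the pull at (300,235), with the gripper hiding the press. I'll turn 82°, to the grip yaw, and look again.

>>> send_rows:
  steps: "-18 4 -24 0 0 0 0;-18 4 -24 0 0 0 0;-18 4 -24 0 0 0 0;-18 4 -24 0 0 0 0;0 0 0 0 0 0.143 0;0 0 0 0 0 0.143 0;0 0 0 0 0 0.143 0;0 0 0 0 0 0.143 0;0 0 0 0 0 0.143 0;0 0 0 0 0 0.143 0;0 0 0 0 0 0.143 0;0 0 0 0 0 0.143 0"

```text
time_s: 2.95
eef_pos: [0.4301, -0.0119, 0.3994]
orientation: [-3.141, -0.0, 1.759]
force: [-0.1, 0.7, -0.4]
finger_gap: 0.0007
gripper_force: 0.0
```

>>> send_rows:
  steps: "0 0 0 0 0 0.143 0;0 0 0 0 0 0.143 0;0 0 0 0 0 0 0;0 0 0 0 0 0 0"

```text
time_s: 3.35
eef_pos: [0.4303, -0.0127, 0.3995]
orientation: [-3.141, -0.0, 1.481]
force: [0.6, 0.4, -0.4]
finger_gap: 0.0
gripper_force: 0.0
```

```bash
python3 - <<'E'
from h import *
np.set_printoptions(precision=3,suppress=True)
s=read_state();p,d=snapshot("wrist");np.savez("pics/w2.npz",p=p,d=d,pos=s["eef_pos"],rpy=s["orientation"])
print(s["time_s"],s["eef_pos"],s["orientation"],s["joint_positions"])
cv2.imwrite("pics/w2.png",cv2.resize(p,(800,600),interpolation=cv2.INTER_CUBIC))
E
```

```text
3.35 [ 0.43  -0.013  0.399] [-3.141 -0.     1.481] [-0.312 -0.28   1.694  0.     1.728 -0.223]
```

View pics/w2.png

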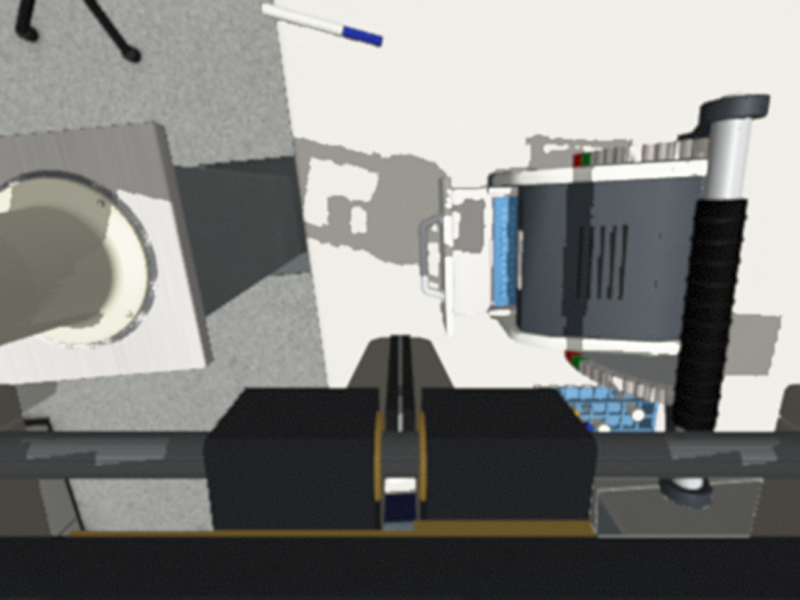

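The wrist view shows the pull front at (421,258), the panel from (450,178) to (450,333), and the sleeve running from (722,200) to about (693,430). I'll use the depth cloud for the edges.

```bash
cat >> h.py <<'E'
def wcloud(f):
    c=calibration("wrist");K=c["mtx"];d=f["d"];v,u=np.mgrid[:384,:512]
    P=np.stack([(u-K[0,2])*d/K[0,0],(v-K[1,2])*d/K[1,1],d],-1);M=np.array(c["tool_from_camera"])
    return (P@M[:3,:3].T+M[:3,3])@R.from_euler("xyz",f["rpy"]).as_matrix().T+f["pos"]
E
python3 - <<'E'
from h import *
np.set_printoptions(precision=4,suppress=True)
f=np.load("pics/w2.npz");P=wcloud(f);im=f["p"].astype(int);ok=f["d"]>0
v,u=np.mgrid[:384,:512]
def show(n,m):
    Q=P[m];print(n,len(Q),"mean",Q.mean(0),"lo",np.percentile(Q,2,0),"hi",np.percentile(Q,98,0))
    l=cv2.fitLine(Q[:,:2].astype(np.float32),cv2.DIST_HUBER,0,.01,.01).ravel();l=l*np.sign(l[1]);print("   heading",np.arctan2(-l[0],l[1]),"pt",l[2:])
reg=(v<275)&ok
m=reg&(u>435)&(u<485)&(v>130)&(v<270)&(im.max(-1)<60)&(P[...,2]>.26);show("sleeve",m)
m=reg&(u>280)&(u<297)&(v>110)&(v<216)&(P[...,2]>.079)&(P[...,2]<.095);show("paneltop",m)
m=reg&(u>262)&(u<280)&(v>135)&(v<195)&(P[...,2]>.045)&(P[...,2]<.08);show("pull",m);Q=P[m];print("  pull xmin",np.sort(Q[:,0])[:8], "z med", np.median(Q[:,2]))
m=reg&(u>312)&(u<333)&(v>120)&(v<200)&(im[...,0]>im[...,2]+50);show("mat",m)
m=reg&(u>300)&(u<450)&(v>100)&(v<230)&(P[...,2]>.12)&(P[...,2]<.18);show("head+cheek",m)
E
```

```text
sleeve 4035 mean [ 0.5936 -0.0205  0.3317] lo [ 0.5865 -0.0823  0.3216] hi [0.6041 0.0316 0.3359]
   heading -0.015333131 pt [ 0.5932 -0.0172]
paneltop 628 mean [ 0.4828 -0.0215  0.0871] lo [ 0.4763 -0.1078  0.0822] hi [0.4895 0.0592 0.0895]
   heading -0.037587952 pt [ 0.4828 -0.0215]
pull 331 mean [ 0.4595 -0.0212  0.0668] lo [ 0.4522 -0.0668  0.0637] hi [0.4729 0.0205 0.0691]
   heading -0.061426833 pt [ 0.4591 -0.0156]
  pull xmin [0.4513 0.4514 0.4516 0.4518 0.4519 0.452  0.4522 0.4522] z med 0.06707096607547153
mat 976 mean [ 0.5512 -0.0253  0.0547] lo [ 0.5384 -0.087   0.0528] hi [0.5642 0.0327 0.0567]
   heading -0.038045604 pt [ 0.5512 -0.0253]
head+cheek 12798 mean [ 0.6265 -0.0267  0.1483] lo [ 0.5608 -0.118   0.122 ] hi [0.6914 0.0566 0.1671]
   heading -0.045008257 pt [ 0.6265 -0.0267]
```

Both views agree: heading −0.04, pull front (0.451, −0.022, 0.062), bar (0.595, −0.028, 0.323) and drawer about 53 mm open. Next I'll turn to the pushing yaw and come down in front of the pull.

>>> send_rows:
  steps: "-10 -19 0 0 0 0 0;0 0 10 0 0 -0.147 0;0 0 10 0 0 -0.147 0;0 0 10 0 0 -0.147 0;0 0 10 0 0 -0.147 0;0 0 10 0 0 -0.147 0;0 0 10 0 0 -0.147 0;0 0 10 0 0 -0.147 0;0 0 10 0 0 -0.147 0;0 0 10 0 0 -0.147 0;0 0 10 0 0 -0.147 0;0 0 10 0 0 -0.147 0"

```text
time_s: 4.6
eef_pos: [0.4107, -0.0217, 0.2891]
orientation: [3.141, -0.0, 3.102]
force: [0.3, -0.4, -0.1]
finger_gap: 0.0002
gripper_force: 0.0
```

>>> send_rows:
  steps: "0 0 40 0 0 0 0;0 0 40 0 0 0 0;0 0 40 0 0 0 0;0 0 40 0 0 0 0;0 0 30 0 0 0 0;0 0 20 0 0 0 0;0 0 10 0 0 0 0;0 0 0 0 -0.1 0 0;0 0 0 0 -0.1 0 0;0 0 0 0 0 0 0;0 0 0 0 0 0 0"

```text
time_s: 5.7
eef_pos: [0.4113, -0.0224, 0.0705]
orientation: [-3.141, 0.2, 3.093]
force: [-0.3, 0.2, -0.1]
finger_gap: 0.0006
gripper_force: 0.0
```

>>> send_rows:
  steps: "1.6 0 8 0 0 0 0;-9.8 0 2 0 0 0 0;-9.8 0 2 0 0 0 0;-9.8 0 2 0 0 0 0;-9.8 0 2 0 0 0 0;-9.8 0 2 0 0 0 0;-9.8 0 2 0 0 0 0;0 0 0 0 0 0 0"

```text
time_s: 6.5
eef_pos: [0.4723, -0.0253, 0.0613]
orientation: [-3.141, 0.2, 3.094]
force: [0.7, -0.2, 0.2]
finger_gap: 0.0002
gripper_force: 0.0
```

>>> send_rows:
  steps: "-4.9 0 1 0 0 0 0;-4.9 0 1 0 0 0 0;-4.9 0 1 0 0 0 0"

```text
time_s: 6.8
eef_pos: [0.4849, -0.0255, 0.0607]
orientation: [3.141, 0.197, 3.093]
force: [-9.5, -0.2, 4.8]
finger_gap: 0.0005
gripper_force: 4.3
```

```bash
python3 - <<'E'
from h import *
s=read_state();print(s["eef_pos"],s["force"])
ims=[]
for n,(u,v) in dict(scene=(210,160),top=(200,170)).items():
    p,d=snapshot(n);ims.append(cv2.resize(p[v:v+90,u:u+90],(400,400),interpolation=cv2.INTER_CUBIC))
cv2.imwrite("pics/push.png",np.hstack(ims))
E
```

```text
[ 0.48494473 -0.02554385  0.06069818] [-9.49108029 -0.17089991  4.83949755]
```

View pics/push.png

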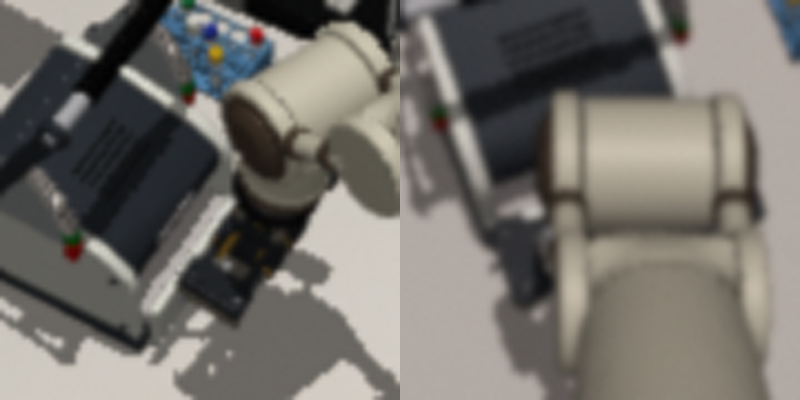

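The drawer is nearly closed in both crops, with the white panel at (185,255) on the left, and the contact force is 9.5 N, which is either the catch or the stop. I'll push on gently.

>>> send_rows:
  steps: "-2 0 0.4 0 0 0 0;-2 0 0.4 0 0 0 0"

```text
time_s: 7.1
eef_pos: [0.4887, -0.0258, 0.0608]
orientation: [3.141, 0.197, 3.093]
force: [-6.9, 0.1, 3.4]
finger_gap: 0.0007
gripper_force: 3.0
```

>>> send_rows:
  steps: "-2 0 0.4 0 0 0 0;0 0 0 0 0 0 0;0 0 0 0 0 0 0"

```text
time_s: 7.4
eef_pos: [0.4919, -0.0261, 0.0613]
orientation: [3.142, 0.2, 3.093]
force: [-0.9, 0.9, -1.3]
finger_gap: 0.0002
gripper_force: 0.7
```

The force fell off, so the catch has been ridden over. I'll confirm against the stop.

>>> send_rows:
  steps: "-2 0 0.4 0 0 0 0;-2 0 0.4 0 0 0 0;-1 0 0.2 0 0 0 0;0 0 0 0 0 0 0;0 0 0 0 0 0 0"

```text
time_s: 7.9
eef_pos: [0.4968, -0.0263, 0.0612]
orientation: [3.141, 0.199, 3.093]
force: [-4.0, 0.6, 1.2]
finger_gap: 0.0006
gripper_force: 1.8
```

>>> send_rows:
  steps: "-2 0 0.4 0 0 0 0;-1 0 0.2 0 0 0 0;0 0 0 0 0 0 0;0 0 0 0 0 0 0"

```text
time_s: 8.3
eef_pos: [0.4973, -0.0261, 0.0603]
orientation: [3.141, 0.193, 3.094]
force: [-13.9, -0.8, 6.2]
finger_gap: 0.0005
gripper_force: 6.0
```

The drawer is against its stop: 10 N more moved it only 0.5 mm. I'll retreat, rise and turn to the grip yaw with the fingers open.

>>> send_rows:
  steps: "9.8 0 -2 0 0 0 0;19.6 0 -4 0 0 0 0;19.6 0 -4 0 0 0 0;19.6 0 -4 0 0 0 0;9.8 0 -2 0 0.1 0 0;0 0 0 0 0.1 0 0;0 0 -45 0 0 0 0;0 0 -45 0 0 0 0;0 0 -45 0 0 0 0;0 0 -45 0 0 0 0;0 0 -45 0 0 0 50;0 0 -45 0 0 0 100"

```text
time_s: 9.5
eef_pos: [0.4206, -0.0227, 0.3343]
orientation: [-3.141, 0.004, 3.093]
force: [1.2, -0.5, -0.2]
finger_gap: 0.0144
gripper_force: 0.0
```

>>> send_rows:
  steps: "0 0 -45 0 0 0.142 100;0 0 -45 0 0 0.142 100;0 0 0 0 0 0.142 100;0 0 0 0 0 0.142 100;0 0 0 0 0 0.142 100;0 0 0 0 0 0.142 100;0 0 0 0 0 0.142 100;0 0 0 0 0 0.142 100;0 0 0 0 0 0.142 100;0 0 0 0 0 0.142 100;0 0 0 0 0 0.142 100;0 0 0 0 0 0 100"

```text
time_s: 10.7
eef_pos: [0.4206, -0.0228, 0.4222]
orientation: [3.138, 0.001, 1.53]
force: [0.4, 0.2, -0.7]
finger_gap: 0.0921
gripper_force: 0.0
```

```bash
python3 - <<'E'
from h import *
np.set_printoptions(precision=4,suppress=True)
s=read_state();p,d=snapshot("wrist");np.savez("pics/w3.npz",p=p,d=d,pos=s["eef_pos"],rpy=s["orientation"])
print(s["time_s"],s["eef_pos"],s["orientation"],s["joint_positions"],s["finger_gap"])
cv2.imwrite("pics/w3.png",p)
f=np.load("pics/w3.npz");P=wcloud(f);ok=(d>0)
m=ok&(P[...,2]>.3)&(P[...,2]<.35)&(p.max(-1)<60)&(P[...,0]>.54)&(P[...,0]<.65)&(abs(P[...,1]+.03)<.08);Q=P[m];print("sleeve",len(Q),np.percentile(Q,2,0),np.percentile(Q,98,0))
l=cv2.fitLine(Q[:,:2].astype(np.float32),cv2.DIST_HUBER,0,.01,.01).ravel();print(l)
m=ok&(P[...,2]>.06)&(P[...,2]<.072)&(P[...,0]>.45)&(P[...,0]<.52)&(abs(P[...,1]+.025)<.03);Q=P[m];print("pull",len(Q),np.sort(Q[:,0])[:10] if len(Q) else 0)
E
```

```text
10.7 [ 0.4206 -0.0228  0.4222] [3.1383 0.0006 1.5305] [-0.343  -0.3032  1.6686  0.0004  1.7729 -0.3026] 0.09205909571261715
sleeve 3426 [ 0.5861 -0.0766  0.3205] [0.6043 0.0332 0.336 ]
[ 0.0327  0.9995  0.5929 -0.0274]
pull 179 [0.5063 0.5064 0.5065 0.5066 0.5068 0.5078 0.5079 0.5079 0.5079 0.5079]
```

View pics/w3.png

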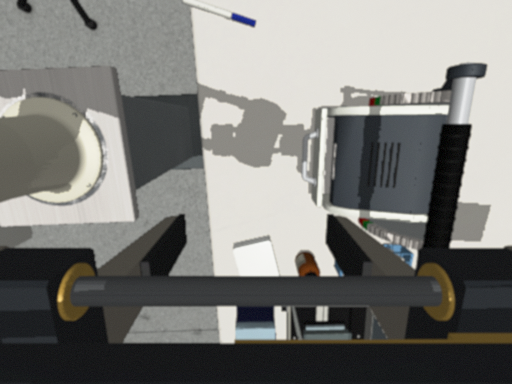

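The drawer is seen home, with the pull at (307,160), x≈0.506. The bar is near (448,190), x≈0.596. I'll move above it, descend and grip.

>>> send_rows:
  steps: "1 44 0 0 0 0 100;1 44 0 0 0 0 100;1 44 0 0 0 0 100;0 43 0 0 0 0 100;0 0 25 0 0 0 100;0 0 25 0 0 0 100;0 0 25 0 0 0 100;0 0 15 0 0 0 100;0 0 9 0 0 0 100;0 0 0 0 0 0 100"

```text
time_s: 11.75
eef_pos: [0.5948, -0.0266, 0.3217]
orientation: [-3.141, -0.0, 1.532]
force: [0.2, -0.1, -0.6]
finger_gap: 0.0917
gripper_force: 0.0
```

>>> send_rows:
  steps: "0 0 0 0 0 0 60;0 0 0 0 0 0 30;0 0 0 0 0 0 10;0 0 0 0 0 0 10;0 0 0 0 0 0 10;0 0 0 0 0 0 10;0 0 0 0 0 0 10"
  force: 25

```text
time_s: 12.45
eef_pos: [0.5951, -0.0266, 0.3225]
orientation: [-3.142, -0.0, 1.531]
force: [-1.3, -0.4, 1.3]
finger_gap: 0.0381
gripper_force: 0.0
```

```bash
cat > arc.py <<'E'
from h import *
import sys
# rows along the handle arc from q0 to q1 in n rows; tool pitches by k*dq
def rows(q0,q1,n,k,rpy):
    Rm=R.from_euler("xyz",rpy);h=-.04;ex=np.array([np.cos(h),np.sin(h),0]);ey=np.array([-np.sin(h),np.cos(h),0])
    b=lambda q:(.06-.2*np.cos(1.047-q))*ex+np.array([0,0,.15+.2*np.sin(1.047-q)])
    qs=np.linspace(q0,q1,n+1)
    for a,c in zip(qs,qs[1:]):
        dt=Rm.inv().apply(b(c)-b(a))*1e3;w=R.from_rotvec(-ey*k*(c-a));dr=Rm.inv().apply(w.as_rotvec());Rm=w*Rm
        print(f"{c:.2f}:",*np.round(dt,1),*np.round(dr,3))
def q_of(z): return 1.047-np.arcsin((z-.15)/.2)
E
python3 - <<'E'
from arc import *
s=read_state();print(s["finger_gap"],s["gripper_force"],s["force"],s["eef_pos"],q_of(s["eef_pos"][2]))
rows(0,.9,18,.5,s["orientation"])
E
```

```text
0.038073289622118096 0.0 [-1.28075315 -0.41338768  1.34206117] [ 0.5950604  -0.02661284  0.32247693] 0.007038639741054675
0.05: 0.0 -8.5 5.2 -0.025 -0.0 -0.0
0.10: 0.0 -8.4 5.4 -0.025 -0.0 -0.0
0.15: 0.0 -8.3 5.6 -0.025 -0.0 -0.0
0.20: 0.0 -8.1 5.8 -0.025 -0.0 -0.0
0.25: 0.0 -8.0 6.0 -0.025 -0.0 -0.0
0.30: 0.0 -7.8 6.2 -0.025 -0.0 -0.0
0.35: 0.0 -7.7 6.4 -0.025 -0.0 -0.0
0.40: 0.0 -7.5 6.6 -0.025 -0.0 -0.0
0.45: 0.0 -7.3 6.8 -0.025 -0.0 -0.0
0.50: 0.0 -7.2 7.0 -0.025 -0.0 -0.0
0.55: 0.0 -7.0 7.2 -0.025 -0.0 -0.0
0.60: 0.0 -6.8 7.3 -0.025 -0.0 -0.0
0.65: 0.0 -6.6 7.5 -0.025 -0.0 -0.0
0.70: 0.0 -6.4 7.7 -0.025 -0.0 -0.0
0.75: 0.0 -6.2 7.8 -0.025 -0.0 -0.0
0.80: 0.0 -6.0 8.0 -0.025 -0.0 -0.0
0.85: 0.0 -5.8 8.1 -0.025 -0.0 -0.0
0.90: 0.0 -5.6 8.3 -0.025 -0.0 -0.0
```

>>> send_rows:
  steps: "0 0 0 0 0 0 5;0 0 0 0 0 0 5;0 0 0 0 0 0 5;0 0 0 0 0 0 5;0 0 0 0 0 0 5"
  force: 25

```text
time_s: 12.95
eef_pos: [0.5953, -0.0266, 0.3221]
orientation: [3.141, -0.0, 1.531]
force: [4.5, -0.4, -3.7]
finger_gap: 0.0213
gripper_force: 25.0
```

Gripped: gap 21 mm, 25 N. Now down the arc.

>>> send_rows:
  steps: "0 -8.5 5.2 -0.025 0 0 5;0 -8.4 5.4 -0.025 0 0 5;0 -8.3 5.6 -0.025 0 0 5;0 -8.1 5.8 -0.025 0 0 5;0 -8 6 -0.025 0 0 5;0 -7.8 6.2 -0.025 0 0 5"

```text
time_s: 13.55
eef_pos: [0.5497, -0.0249, 0.2864]
orientation: [2.985, 0.0, 1.531]
force: [8.2, -0.8, -2.5]
finger_gap: 0.0212
gripper_force: 25.0
```

>>> send_rows:
  steps: "0 -7.7 6.4 -0.025 0 0 5;0 -7.5 6.6 -0.025 0 0 5;0 -7.3 6.8 -0.025 0 0 5;0 -7.2 7 -0.025 0 0 5;0 -7 7.2 -0.025 0 0 5;0 -6.8 7.3 -0.025 0 0 5;0 0 0 0 0 0 5"

```text
time_s: 14.25
eef_pos: [0.5151, -0.0236, 0.2367]
orientation: [2.838, 0.001, 1.53]
force: [5.4, -0.0, 1.0]
finger_gap: 0.0214
gripper_force: 25.0
```

```bash
python3 - <<'E'
from arc import *
s=read_state();print(s["finger_gap"],s["gripper_force"],s["force"],s["eef_pos"],s["orientation"],q_of(s["eef_pos"][2]),s["joint_positions"])
c,sn=np.cos(.04),np.sin(.04);e=s["eef_pos"]-[.6355,-.0303,0];x=c*e[0]-sn*e[1];print("radial",np.hypot(x-.06,e[2]-.15),"q from angle",1.047-np.arctan2(e[2]-.15,.06-x))
E
```

```text
0.021412830153642582 24.998247027397156 [ 5.37252134e+00 -3.85307223e-03  9.84812180e-01] [ 0.51512891 -0.02358605  0.23665015] [2.83760394e+00 5.51739544e-04 1.53016984e+00] 0.5989034759779869 [-0.33251413 -0.24233848  2.00653566  0.09686714  1.08732341 -0.32449714]
radial 0.20026015278481651 q from angle 0.5995278596998344
```

On the arc: radius 0.200, q≈0.60. On to about 0.88.

>>> send_rows:
  steps: "0 -6.6 7.5 -0.025 0 0 5;0 -6.4 7.7 -0.025 0 0 5;0 -6.2 7.8 -0.025 0 0 5;0 -6 8 -0.025 0 0 5;0 -5.8 8.1 -0.025 0 0 5;0 -5.6 8.3 -0.025 0 0 5;0 0 0 0 0 0 5;0 0 0 0 0 0 5"

```text
time_s: 15.05
eef_pos: [0.4992, -0.023, 0.182]
orientation: [2.686, 0.001, 1.531]
force: [0.3, 1.6, 7.1]
finger_gap: 0.0211
gripper_force: 25.0
```

```bash
python3 - <<'E'
from arc import *
s=read_state();print(s["finger_gap"],s["gripper_force"],s["force"],s["eef_pos"],s["orientation"],q_of(s["eef_pos"][2]))
c,sn=np.cos(.04),np.sin(.04);e=s["eef_pos"]-[.6355,-.0303,0];x=c*e[0]-sn*e[1];print("radial",np.hypot(x-.06,e[2]-.15),"q from angle",1.047-np.arctan2(e[2]-.15,.06-x))
rows(.9,.95,1,.5,s["orientation"])
p,d=snapshot("scene");q,d2=snapshot("top")
cv2.imwrite("pics/s4.png",np.hstack([cv2.resize(a[v:v+60,u:u+60],(400,400),interpolation=cv2.INTER_CUBIC) for a,u,v in((p,190,175),(q,185,160))]))
E
```

```text
0.021148226200306524 25.00118136405945 [0.33035979 1.61134206 7.14214319] [ 0.49918383 -0.02297336  0.18197245] [2.68616277e+00 5.51896014e-04 1.53065061e+00] 0.8864489171182005
radial 0.19908424299544644 q from angle 0.8857039501809089
0.95: 0.0 -5.5 8.4 -0.025 -0.0 0.0
```

View pics/s4.png

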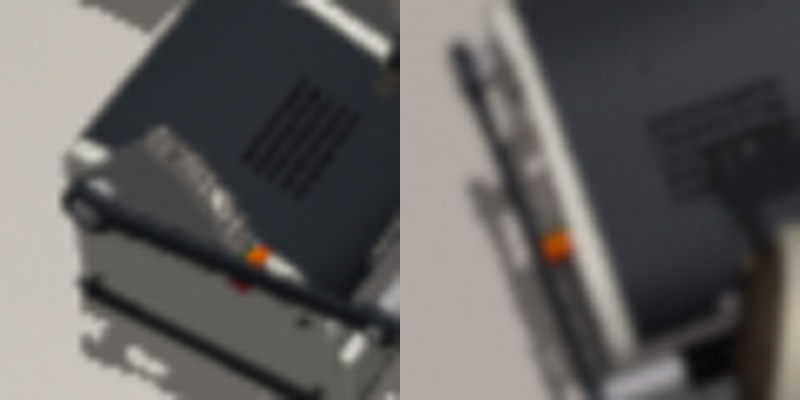

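The orange pointer at (258,257) covers the green, with red just below at (240,283), so q≈0.886. I'll go a little further, to mid-green.

>>> send_rows:
  steps: "0 -2.7 4.3 -0.012 0 0 5;0 -2.7 4.3 -0.012 0 0 5;0 0 0 0 0 0 5;0 0 0 0 0 0 5;0 0 0 0 0 0 5;0 0 0 0 0 0 5;0 0 0 0 0 0 5;0 0 0 0 0 0 5"

```text
time_s: 15.95
eef_pos: [0.498, -0.0229, 0.172]
orientation: [2.663, 0.001, 1.531]
force: [-4.5, 2.2, 10.8]
finger_gap: 0.021
gripper_force: 25.0
```

```bash
python3 - <<'E'
from arc import *
s=read_state();print(s["finger_gap"],s["gripper_force"],s["force"],s["eef_pos"],q_of(s["eef_pos"][2]))
p,d=snapshot("scene")
cv2.imwrite("pics/s5.png",cv2.resize(p[195:235,200:260],(600,400),interpolation=cv2.INTER_CUBIC))
E
```

```text
0.02100986013052083 25.00201553106308 [-4.5068458   2.17049701 10.76426704] [ 0.49798634 -0.02289854  0.17197278] 0.9369138911173756
```

View pics/s5.png

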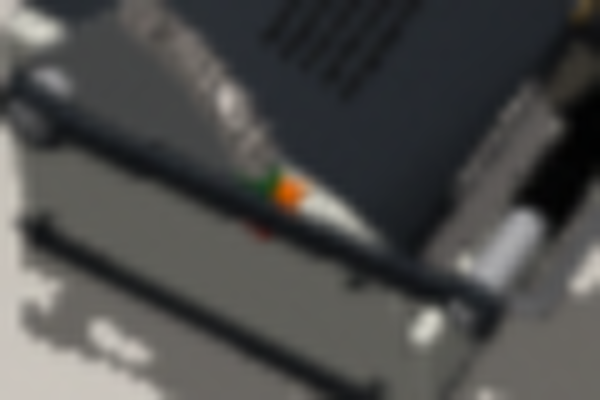

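The pointer at (288,192) stands beside the green at (265,185), with the red at (260,228) still ahead. q≈0.937, the push is stable at about 11 N, and the grip is firm. I'll hand in.

```bash
python3 -c "
from cell import *
print(sign_off())"
```

```text
the job is handed in; nothing more can be done
None
```

I pushed the drawer home past its catch, then brought the handle down to about 0.94 rad, mid-green, and handed in still gripping it there; the sign-off returned no verdict.

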